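# Ratchet down the hold-down bolt of a ring-sizing machine

### The job

The square-headed bolt at the front of the ring-sizing machine's foot is still loose. Fit the big end of the ratchet ring spanner fully down over its head and swing the spanner to and fro, clockwise to drive and slipping back freely, until the bolt comes up tight; make it firm but do not overtighten it. Then lift the spanner off and lay it back flat in its tray, and leave the things on the display pad alone.

Things in the scene. Friction and masses are not known exactly. Their poses are not given: they have to be found in the camera images.
- machine: Dark cast-iron ring-sizing machine, fixed. Origin on the counter straight under its front bolt; x from there back to its column, z up. Foot 12 mm thick: tongue 60 mm wide with a round end (radius 30 mm) about the front bolt, then from x = 55 to 215 mm a plate 150 mm wide. Column, die plate, lever and mandrel (209 mm high) stand behind x = 85 mm. Two like bolts at the back are tight.
- bolt_top (a point): Centre of the top of the loose bolt's head, 30.5 mm above the counter; stays at this height as the bolt turns. Steel square head, 19 mm across flats, 13 mm high, its top bevelled to a 17 mm circle, standing on a round collar (29 mm across, top 17.5 mm above the counter) and a spring washer.
- bolt_mark (a point): A corner of the loose head, 13.4 mm from its axis, turning with it. The bolt turns clockwise (seen from above) against 0.4 N m (3.6 N at 110 mm), stays where left, and seats after 97 to 149 degrees. From there torque is 0.5 N m + 0.5 N m per 0.1 rad: felt, not seen. 0.9 to 1.4 N m is firm; over 1.7 is too much. Read with the hand stopped, it feels up to 0.3 N m less. Let go, it may settle back a little.
- spanner: Steel double-ended ratchet ring spanner, about 450 g, 246 mm long, lying on its two rings. Origin half-way along the handle in the plane of the rings' undersides; x along it to the big ring, z up. Both necks are cranked: the handle, a straight bar 16 mm wide (y) and 11 mm thick from x = -55 to 60 mm, is 23 to 34 mm above the undersides. Centre of mass near x = 40 mm. Pressed at the ring, it tips in the fingers.
- ring (a point): Centre of the big ring (45 mm across, 15 mm high, 110 mm from the origin) at its underside. In it turns a ratchet insert with a through square hole, 20 mm across flats. Clockwise swings (from above) drive it after up to 25 degrees of lost motion; the other way it slips in 20 degree clicks with little force. The square's angle to the handle is unknown: found by feel, see tail.
- tail (a point): Centre of the small ring (27 mm across, 15 mm high, not used; 100 mm from the origin, its hole too small for the bolt) at its underside. Finding the square: rest the big ring level and lightly on the bolt's head and swing slowly clockwise; within 115 degrees (also in two goes) the squares line up, to 4 degrees either way, and the ring can be lowered 13 mm to the collar.
- tray: White plastic tool tray, fixed, in which the spanner lies: 310 mm (x) by 130 mm (y) outside, floor 4 mm thick, rim 4 mm thick and 14 mm high. Origin on the counter under its centre.
- pad: Dark display pad, fixed, 260 mm (x) by 130 mm (y), 12 mm thick. Origin on the counter under its centre. It lies on the other side of the machine from the tray.
- ring_box: Closed white ring box on the pad, 57 by 57 by 41 mm; origin under its centre. Not to be moved.
- loupe: Folded pocket loupe on the pad, about 64 by 26 by 16 mm; origin on its underside, near its middle. Not to be moved.
- gem_jar: Small clear jar with a black lid on the pad, 40 mm across and 35 mm high; origin under its centre. Not to be moved.
Things that resemble listed ones, but are neither listed nor needed, are in the scene too. Several things have the shape of the spanner; the one meant has the colours described above.

How it is judged:
By the outcome, as a careful person would: the job done as asked, in the order asked, and still so for the second after the job is handed in, with the robot touching nothing.
It also fails if it takes over 72 s, if anything falls off the work surface, if the arm or the gripper's body presses on something with over 40 N, if the wrist force passes 120 N, or if a joint passes its speed limit or range.

### The arm

A 6-joint arm with a two-finger parallel gripper is mounted at the origin on the work surface. World frame = base frame: x ahead of the robot, y to its left, z up, the work surface at z = 0. Lengths are in m, angles in degrees, forces in N, time in s.
With the tool pointing down it reaches from about 0.3 to 0.75 m from the base axis. Payload 8.5 kg.
Tool frame: the origin (TCP) lies between the finger pads; the fingertips stand env.finger_overhang ahead of it and the grasp point (between the pads) lies 2 mm behind it (env.finger_overhang is the distance from the TCP to the fingertips, in m); z points along the fingers, y is the line along which they close (so a half turn about z gives the same grasp; the last joint's range is limited). The gripper opens to 85 mm and grips with 20 to 120 N. Pads are 22 mm wide; open, the fingers measure 114 mm over their backs; the gripper's body (76 mm by 85 mm) begins 54 mm behind the grasp point. The pads swing forward as they close: fully open they stand 13 mm farther back than shut.
Start: joints at [64.784, 21.807, 74.336, -0, 83.858, -12.336], TCP at [0.123, 0.536, 0.248] pointing down, gripper open.
Joint ranges: [-178.18, 178.18], [-50.72, 133.34], [12.68, 142.11], [-81.47, 261.47], [9.98, 163.14], [-165.26, 165.26]. Speed limits (degrees/s): [136.94, 136.94, 180, 180, 180, 180].

### API

Orientations are given as a 3x3 rotation matrix whose columns are the frame's x, y, z axes.
In Python, from rig import env gives the robot as it stands. The module is installed in compiled form; this text tells all that it offers.
- The arm moves only by the tool jog_arm, never from a script. Its arguments are lists of equal length, an entry for each row: "hand": the finger opening in m, from 0 to 0.0854; "travel": the shift along the world's x, y, z in m, a list of three; "yaw": the turn about the world's z in rad. A call has exactly 5 rows; each row shifts and turns the commanded pose from where the row before left it; what a row does not reach is not made up. A row lasts 1/8 s, in which the tool goes at most 62.5 mm and 10.7 degrees, less where a joint would pass 70% of its speed; a pose out of reach is approached as far as the arm can. A call is refused whole if a number of a shift passes 0.0625 or a number of a turn 0.188, either way. A call with a gripper value outside its range is refused whole. The fingers move at their own pace and stop on an object; "grip_force" is the grip in N (left out, the last holds). Time passes only in rows, so rows that do not move let the fingers close, or fill a call up. It gives the time, the measured TCP pose, the force, the opening and the grip force at its end, in the units of the state.
- env.observe(): the state, without advancing time (a new reading comes with each control period).
- env.get_image(name): name is "side" or "top" or "wrist"; returns the picture (400x640x3 uint8, red, green, blue); there is no depth.
- env.calibration(name): a dict with "fx", "fy", "cx", "cy" (pixels), "position" and "rotation" of the camera in the world; the wrist camera has in their place "hand_eye" (4x4, takes a point from camera to tool coordinates, whose origin is the TCP and whose axes are the flange's). Camera axes: x right, y down, z forward; pixel columns grow to the right and rows downward; lengths in m; the calibration is good to about 2 mm. A picture is of the moment at which its call begins: read the wrist's pose just before it. calibration takes no time and is no camera call.
- env.close_job(): hands the job in; it is judged then, once.
The state is a dict: "time_s": time; "q": joint angles; "qvel": joint speeds; "joint_efforts": joint torques, N m; "position": TCP position; "tool_rot": TCP orientation; "ft_force": force on the tool from outside, world axes, zero at the start; "wrist_torque": the same for the moment, N m; "grip_width": finger opening in m; "gripper_force": force on a finger pad.
Only numpy, scipy, OpenCV 4.12 (cv2) and the standard library are available. Lean on these libraries where they do the work, as an engineer would, in place of code of your own. Each camera call takes 0.05 s, during which the arm holds its last target. There are 200 camera calls.

## Working session

There is one attempt and no reset: what is moved stays moved. The work goes in short steps, Python scripts to look and compute and a tool call to move; the robot and the scene stay as the last step left them, time stands still between calls to the robot, and variables do not carry over. Pictures are saved under pics/ and viewed, at most 10 in all, crops included, and the job is handed in when it is done.

Besides the shell and the picture viewer there is one more tool, called by a JSON object that holds its "fn" and its "kwargs", one argument or row to a line. jog_arm: Moves the arm, as the interface text tells. Its arguments: {"type":"object","properties":{"hand":{"type":"array"},"travel":{"type":"array"},"yaw":{"type":"array"},"grip_force":{"type":"number"}},"required":["hand","travel","yaw"]}

```bash
mkdir -p pics; ls; python3 - <<'E'
from rig import env
import cv2
for n in("top","side"):
    cv2.imwrite(f"pics/{n}0.png",env.get_image(n)[:,:,::-1]); c=env.calibration(n); print(n,c)
o=env.observe(); print(o); print(env.finger_overhang, env.calibration("wrist"))
E
```

```text
pics
top {'fx': 440.3996328218063, 'fy': 440.3996328218063, 'cx': 311.55506736094276, 'cy': 199.11135200086275, 'position': array([0.23292579, 0.0079092 , 1.09754425]), 'rotation': array([[-1.52484281e-02, -9.87163612e-01,  1.58982667e-01],
       [-9.99882416e-01,  1.53127609e-02, -8.20433459e-04],
       [-1.62456152e-03, -1.58976483e-01, -9.87281033e-01]])}
side {'fx': 436.14300106882763, 'fy': 436.14300106882763, 'cx': 319.655392189237, 'cy': 194.29555807855465, 'position': array([ 0.10413578, -0.9750096 ,  0.79646787]), 'rotation': array([[ 0.96163344, -0.1531634 ,  0.22760074],
       [-0.27410004, -0.57093637,  0.77388683],
       [ 0.0114144 , -0.80658083, -0.5910136 ]])}
{'time_s': 0.1, 'q': array([ 6.47838427e+01,  2.18370622e+01,  7.43806700e+01, -5.09454493e-05,
        8.38591285e+01, -1.23343060e+01]), 'qvel': array([ 0.07929788, -0.1664543 , -0.16143776,  0.03108246, -0.00912435,
        0.18741232]), 'joint_efforts': array([ 4.09527391e-03, -4.49218369e+01, -2.31656903e+01, -1.28839033e-04,
        3.53875264e-03, -2.15399615e-05]), 'position': array([0.12249567, 0.53
[... 155 characters left out ...]
      [ 2.85695125e-04, -1.31069511e-03, -9.99999100e-01]]), 'ft_force': array([-0.5045788 ,  0.74520558, -0.74315236]), 'wrist_torque': array([0.01948859, 0.00897222, 0.01771377]), 'gripper_force': 0.0, 'grip_width': 0.08563245793092318}
0.017 {'fx': 285.9524172270679, 'fy': 285.9524172270679, 'cx': 317.6624524003338, 'cy': 199.22436787005444, 'hand_eye': array([[-8.89424260e-04, -9.52884140e-01, -3.03333192e-01,
         7.71749747e-02],
       [ 9.99999602e-01, -8.28446483e-04, -3.29704744e-04,
         1.16592281e-03],
       [ 6.28751054e-05, -3.03333365e-01,  9.52884498e-01,
        -1.24587053e-01],
       [ 0.00000000e+00,  0.00000000e+00,  0.00000000e+00,
         1.00000000e+00]])}
```

View pics/top0.png

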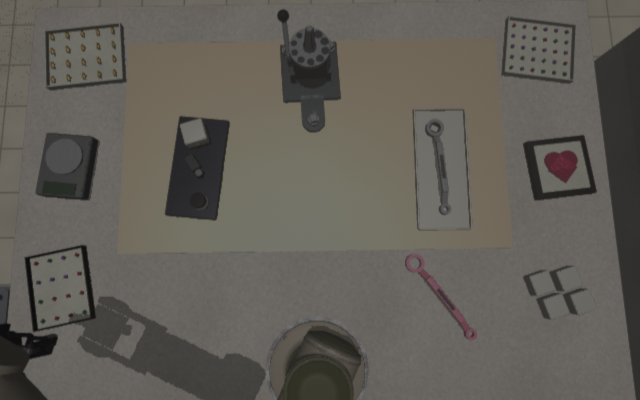

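View pics/side0.png

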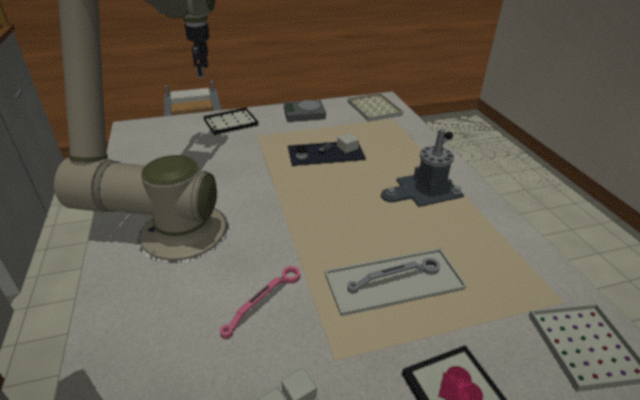

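The top view shows the loose bolt near (314,119), the spanner in the tray with its big ring at (434,128) and tail at (444,210), the pad at left, and a pink decoy below. The side view agrees: bolt (391,193), big ring (431,266), tail (353,287).

```bash
cat > h.py <<'E'
from rig import env
import numpy as np, cv2
def cast(name,px,z,o=None):
    c=env.calibration(name)
    if name=="wrist":
        o=o or env.observe(); H=c["hand_eye"]; T=np.array(o["tool_rot"])
        R=T@H[:3,:3]; p=T@H[:3,3]+o["position"]
    else: R,p=c["rotation"],c["position"]
    d=R@np.array([(px[0]-c["cx"])/c["fx"],(px[1]-c["cy"])/c["fy"],1])
    return p+d*(z-p[2])/d[2]
E
python3 - <<'E'
from h import *
for n,px,z in [("top",(434,128),.019),("top",(444.5,210),.019),("top",(314,119),.0305),("side",(431,266),.019),("side",(353,287),.019),("side",(391,193),.0305)]:
    print(n,px,cast(n,px,z).round(4))
im=cv2.resize(cv2.imread("pics/top0.png")[100:240,265:475],None,fx=3.8,fy=3.8,interpolation=cv2.INTER_CUBIC)
cv2.imwrite("pics/c1.png",cv2.convertScaleAbs(im,alpha=1.5))
E
```

```text
top (434, 128) [ 0.5851 -0.3074  0.019 ]
top (444.5, 210) [ 0.3743 -0.3208  0.019 ]
top (314, 119) [ 0.6098 -0.0023  0.0305]
side (431, 266) [ 0.5873 -0.3169  0.019 ]
side (353, 287) [ 0.3783 -0.3303  0.019 ]
side (391, 193) [ 0.6072 -0.0211  0.0305]
```

View pics/c1.png

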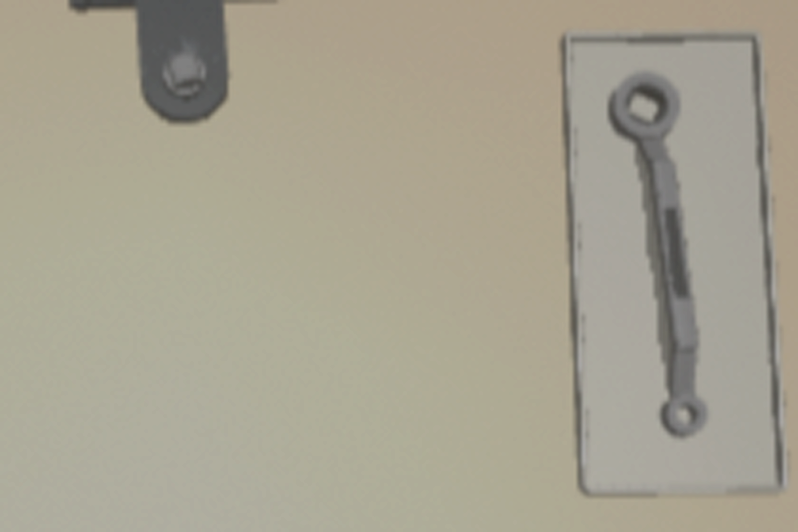

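The crop shows the bolt head at (313.4,119.2) and the ring at (434.7,127.9) in full-image pixels. The ring-to-tail distance comes out at 211 mm against 210 mm given. I'm moving over the spanner, with the camera on the ring side.

{"fn": "jog_arm", "kwargs": {
  "hand": [0.045,0.045,0.045,0.045,0.045],
  "travel": [
    [0.0245,-0.053,0],
    [0.0245,-0.053,0],
    [0.0245,-0.053,0],
    [0.0245,-0.053,0],
    [0.0245,-0.053,0]
  ],
  "yaw": [-0.178,-0.178,-0.178,-0.178,-0.178],
  "grip_force": 100
}}

```text
time_s: 0.72
position: [0.2453, 0.2694, 0.2482]
tool_rot: [[-0.436, 0.9, 0.0], [0.9, 0.436, -0.0], [-0.0, 0.0, -1.0]]
ft_force: [1.0, 1.1, -0.2]
grip_width: 0.045
gripper_force: 0.0
```

{"fn": "jog_arm", "kwargs": {
  "hand": [0.045,0.045,0.045,0.045,0.045],
  "travel": [
    [0.0245,-0.053,0],
    [0.0245,-0.053,0],
    [0.0245,-0.053,0],
    [0.0245,-0.053,0],
    [0.0245,-0.053,0]
  ],
  "yaw": [-0.178,-0.178,-0.178,-0.178,-0.178]
}}

```text
time_s: 1.35
position: [0.3679, 0.0042, 0.2483]
tool_rot: [[0.426, 0.905, 0.0], [0.905, -0.426, 0.0], [0.0, 0.0, -1.0]]
ft_force: [1.4, 1.5, 1.1]
grip_width: 0.0453
gripper_force: 0.0
```

{"fn": "jog_arm", "kwargs": {
  "hand": [0.045,0.045,0.045,0.045,0.045],
  "travel": [
    [0.0245,-0.053,0],
    [0.0245,-0.053,0],
    [0.0245,-0.053,0],
    [0.0245,-0.053,0],
    [0.0245,-0.053,0]
  ],
  "yaw": [-0.178,-0.178,-0.178,-0.178,-0.178]
}}

```text
time_s: 1.98
position: [0.4905, -0.2607, 0.248]
tool_rot: [[0.971, 0.238, -0.0], [0.238, -0.971, 0.001], [-0.0, -0.001, -1.0]]
ft_force: [1.0, 0.4, 0.3]
grip_width: 0.0449
gripper_force: 0.0
```

{"fn": "jog_arm", "kwargs": {
  "hand": [0.045,0.045,0.045,0.045,0.045],
  "travel": [
    [0.024,-0.051,0],
    [0,0,-0.05],
    [0,0,-0.05],
    [0,0,0],
    [0,0,0]
  ],
  "yaw": [-0.178,0,0,0,0]
}}

```text
time_s: 2.6
position: [0.5148, -0.3104, 0.1503]
tool_rot: [[0.998, 0.069, 0.002], [0.069, -0.998, -0.002], [0.002, 0.002, -1.0]]
ft_force: [0.8, 0.4, 0.3]
grip_width: 0.0451
gripper_force: 0.0
```

```bash
python3 - <<'E'
from h import *
o=env.observe(); im=env.get_image("wrist"); cv2.imwrite("pics/w1.png",im[:,:,::-1]); np.save("w1.npy",np.r_[o["position"],o["tool_rot"].ravel()])
print(o["position"],o["ft_force"],o["wrist_torque"])
E
```

```text
[ 0.51479128 -0.31036988  0.15031244] [0.75827505 0.35760654 0.33173995] [-0.02337102 -0.00867852 -0.05096834]
```

View pics/w1.png

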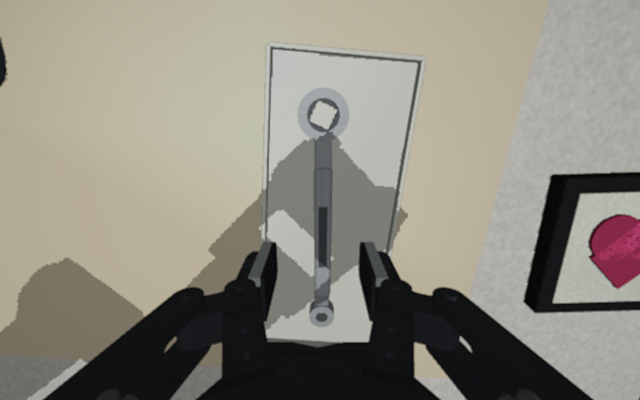

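The wrist view shows the handle midway between the fingers: ring at (323,114), tail at (321,316). I'll cast these.

```bash
python3 - <<'E'
from h import *
for px in [(323,114),(321,316)]: print(cast("wrist",px,.019).round(4))
for px in [(322.5,185),(322,260)]: print(cast("wrist",px,.038).round(4))
im=cv2.imread("pics/w1.png")[70:160,280:370]
g=cv2.cvtColor(im,cv2.COLOR_BGR2GRAY); m=(g>175).astype('uint8'); 
n,l,s,c=cv2.connectedComponentsWithStats(m); k=l[45,43]; print(g[45,43],s[k],c[k])
cn=cv2.findContours((l==k).astype('uint8'),cv2.RETR_EXTERNAL,cv2.CHAIN_APPROX_NONE)[0][0]; print(cv2.minAreaRect(cn))
E
```

```text
[ 0.589  -0.3093  0.019 ]
[ 0.38   -0.3226  0.019 ]
[ 0.5311 -0.3128  0.038 ]
[ 0.4588 -0.3176  0.038 ]
192 [ 31  32  26  27 426] [42.63615023 44.70657277]
((42.5, 44.500003814697266), (21.0190372467041, 21.0190372467041), 26.56505012512207)
```

{"fn": "jog_arm", "kwargs": {
  "hand": [0.045,0.045,0.045,0.045,0.045],
  "travel": [
    [0.005,-0.0035,-0.03],
    [0,0,-0.045],
    [0,0,-0.035],
    [0,0,-0.01],
    [0,0,0]
  ],
  "yaw": [-0.005,0,0,0,0]
}}

```text
time_s: 3.28
position: [0.5198, -0.3139, 0.0298]
tool_rot: [[0.998, 0.064, 0.002], [0.064, -0.998, -0.001], [0.001, 0.002, -1.0]]
ft_force: [-0.7, -0.4, 0.3]
grip_width: 0.0451
gripper_force: 0.0
```

{"fn": "jog_arm", "kwargs": {
  "hand": [0.0,0.0,0.0,0.0,0.0],
  "travel": [
    [0,0,0],
    [0,0,0],
    [0,0,0],
    [0,0,0],
    [0,0,0]
  ],
  "yaw": [0,0,0,0,0],
  "grip_force": 110
}}

```text
time_s: 3.9
position: [0.5198, -0.314, 0.0302]
tool_rot: [[0.998, 0.064, 0.002], [0.064, -0.998, -0.002], [0.002, 0.002, -1.0]]
ft_force: [-0.4, 0.0, 6.5]
grip_width: 0.014
gripper_force: 107.3
```

{"fn": "jog_arm", "kwargs": {
  "hand": [0.0,0.0,0.0,0.0,0.0],
  "travel": [
    [0,0,0.02],
    [0,0,0.05],
    [0,0.02,0.05],
    [0,0.04,0],
    [0,0.04,0]
  ],
  "yaw": [0,0,0.1,0.15,0.15]
}}

```text
time_s: 4.53
position: [0.5188, -0.2122, 0.149]
tool_rot: [[0.892, 0.451, 0.001], [0.451, -0.892, -0.0], [0.0, 0.001, -1.0]]
ft_force: [1.0, -0.3, -4.3]
grip_width: 0.0142
gripper_force: 108.2
```

{"fn": "jog_arm", "kwargs": {
  "hand": [0.0,0.0,0.0,0.0,0.0],
  "travel": [
    [0.005,0.04,0],
    [0.005,0.04,0],
    [0,0.014,0],
    [0,0,0],
    [0,0,0]
  ],
  "yaw": [0.15,0.15,0.15,0.134,0]
}}

```text
time_s: 5.15
position: [0.5289, -0.1191, 0.1485]
tool_rot: [[0.5, 0.866, -0.0], [0.866, -0.5, 0.0], [-0.0, -0.0, -1.0]]
ft_force: [0.1, 0.5, -4.5]
grip_width: 0.0141
gripper_force: 108.2
```

```bash
python3 - <<'E'
from h import *
o=env.observe(); im=env.get_image("wrist"); cv2.imwrite("pics/w2.png",im[:,:,::-1]); np.save("w2.npy",np.r_[o["position"],o["tool_rot"].ravel()])
print(o["position"],o["ft_force"],o["wrist_torque"],o["q"])
E
```

```text
[ 0.5289025  -0.11906244  0.1485134 ] [ 0.10826752  0.50884265 -4.48141026] [-0.00445865  0.03568082 -0.01818903] [-2.52030479e+01  2.64102854e+01  8.46402569e+01 -1.79341567e-03
  6.89587089e+01  4.81054588e+00]
```

View pics/w2.png

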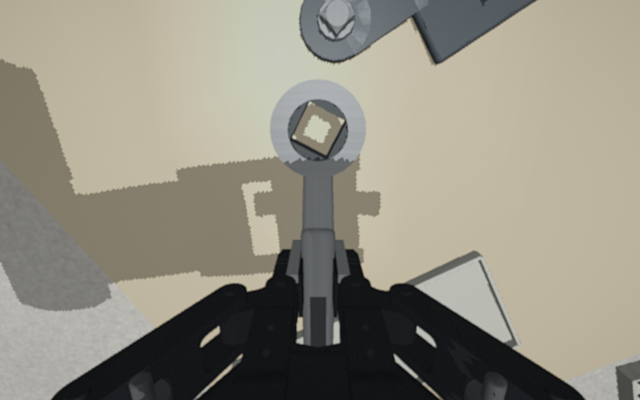

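The wrist view shows the ring at (318,128) with its square visibly rotated, and the bolt head at about (336,17). I'll cast these and enlarge the view.

```bash
python3 - <<'E'
from h import *
o=env.observe(); p=o["position"]
u=p[2]-.0262
r=cast("wrist",(318,128),u+.015); print("ring",r, "rel tool", o["tool_rot"].T@(r-p))
for px in [(336,17),(337,18)]: print(cast("wrist",px,.0305).round(4))
im=cv2.imread("pics/w2.png")
a=cv2.resize(im[0:60,290:390],None,fx=6,fy=6,interpolation=cv2.INTER_CUBIC); b=cv2.resize(im[90:170,268:368],None,fx=6,fy=6,interpolation=cv2.INTER_CUBIC)[:230]
b=cv2.resize(im[93:163,268:368],None,fx=3.3,fy=3.3,interpolation=cv2.INTER_CUBIC)
b=cv2.copyMakeBorder(b,0,0,0,600-b.shape[1],cv2.BORDER_CONSTANT)
cv2.imwrite("pics/c2.png",cv2.vconcat([a,b]))
E
```

```text
ring [ 0.56455985 -0.05865704  0.13727956] rel tool [0.07033911 0.00037512 0.01119964]
[ 0.6127 -0.0024  0.0305]
[ 0.613  -0.0033  0.0305]
```

View pics/c2.png

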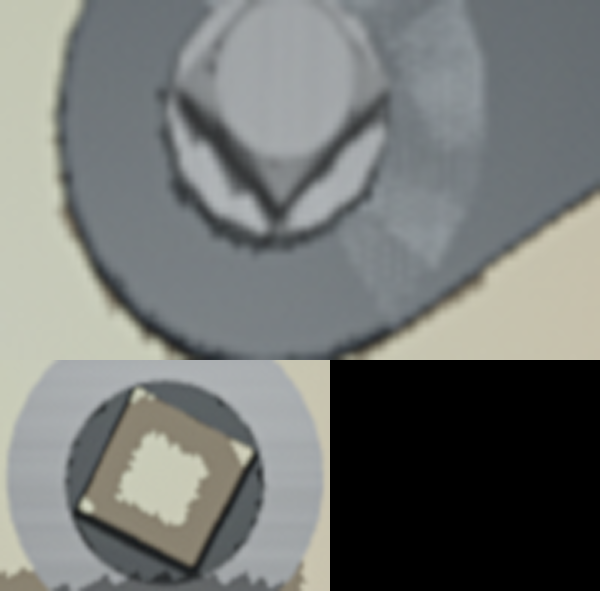

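```bash
python3 - <<'E'
from h import *
o=env.observe(); p=o["position"]
C=cast("wrist",(337.8,13.3),.0305); print("bolt",C)
print("top view bolt",cast("top",(313.4,119.2),.0305))
K=[cast("wrist",(290+x/6,y/6),.0277) for x,y in [(178,95),(278,222),(388,95)]]
for k in K: d=k-C; print(k.round(4),np.hypot(*d[:2]),np.degrees(np.arctan2(d[1],d[0])))
H=[cast("wrist",(268+x/3.3,93+(y-360)/3.3),p[2]-.0262+.0145) for x,y in [(137,390),(257,455),(195,570),(78,508)]]
c=np.mean(H,0); print("hole",c,o["tool_rot"].T@(c-p))
for h in H: d=h-c; print(np.hypot(*d[:2]),np.degrees(np.arctan2(d[1],d[0])))
E
```

```text
bolt [ 0.61498505 -0.00094748  0.0305    ]
top view bolt [ 0.60927149 -0.00076094  0.0305    ]
[0.603  0.005  0.0277] 0.013379519300783118 153.57910855374882
[ 0.6069 -0.0136  0.0277] 0.014953060676829864 -122.52564046073833
[ 0.6256 -0.0082  0.0277] 0.01284072376151819 -34.122404685686746
hole [ 0.56430427 -0.05959645  0.13677956] [0.06939833 0.00062561 0.01169962]
0.012941176681039624 78.22376209616165
0.0131145728200085 -13.834249443550975
0.013051239382750273 -101.8883890126471
0.013093463870091113 165.68052610342815
```

{"fn": "jog_arm", "kwargs": {
  "hand": [0.0,0.0,0.0,0.0,0.0],
  "travel": [
    [0.002,0.045,0],
    [0.002,0.0485,-0.02],
    [0,0,-0.04],
    [0,0,0],
    [0,0,0]
  ],
  "yaw": [-0.085,-0.09,0,0,0]
}}

```text
time_s: 5.82
position: [0.5338, -0.0266, 0.0896]
tool_rot: [[0.644, 0.765, 0.002], [0.765, -0.644, -0.001], [0.001, 0.002, -1.0]]
ft_force: [-0.2, -0.2, -4.0]
grip_width: 0.014
gripper_force: 108.3
```

```bash
python3 - <<'E'
from h import *
o=env.observe(); im=env.get_image("wrist"); cv2.imwrite("pics/w3.png",im[:,:,::-1])
print(o["position"],o["ft_force"],o["wrist_torque"],np.degrees(np.arctan2(o["tool_rot"][1,0],o["tool_rot"][0,0])))
print(cast("wrist",(290,50),.0305), cast("wrist",(450,50),.0305))
c=im[0:200,250:500,::-1]; cv2.imwrite("pics/c3.png",cv2.resize(c,None,fx=3,fy=3,interpolation=cv2.INTER_CUBIC))
E
```

```text
[ 0.53383003 -0.02664506  0.08958403] [-0.15730754 -0.15671817 -3.95748761] [ 0.02850727 -0.07498593  0.02852208] 49.893050496766065
[0.59340595 0.06858411 0.0305    ] [0.66428231 0.00883716 0.0305    ]
```

View pics/c3.png

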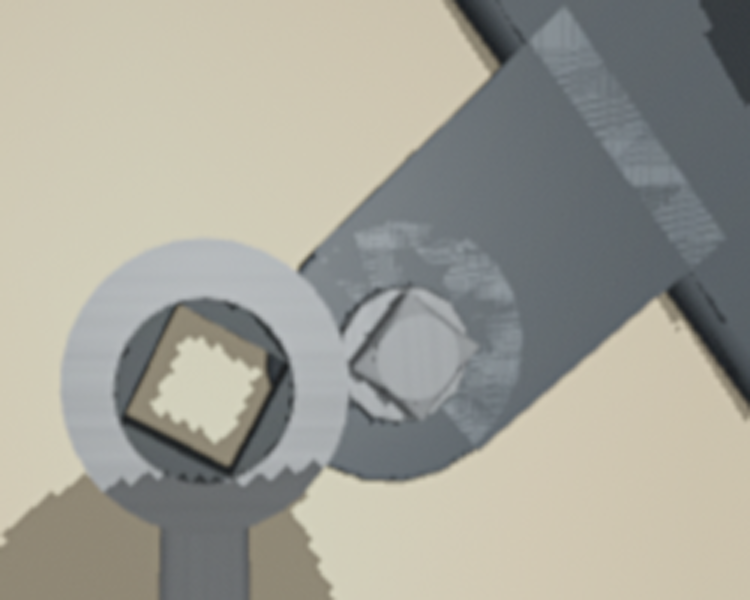

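The crop shows the bolt's top circle at (389.3,119), the ring centre at (318.3,127.7), and clear corners on both squares.

```bash
python3 - <<'E'
from h import *
o=env.observe(); p=o["position"]
f=lambda x,y,z: cast("wrist",(250+x/3,y/3),z)
for nm,z,P in [("bolt",.0278,[(408,290),(476,348),(412,418),(352,367)]),("hole",p[2]-.0262+.0145,[(180,305),(287,365),(233,470),(125,413)])]:
    K=[f(*q,z) for q in P]; c=np.mean(K,0); print(nm,c.round(4),[ (round(np.hypot(*(k-c)[:2]),4),round(np.degrees(np.arctan2((k-c)[1],(k-c)[0]))%90,1)) for k in K])
print("bolt circle",f(418,357,.0305).round(4)); r=f(205,383,p[2]-.0112); print("ring",r.round(4),o["tool_rot"].T@(r-p))
E
```

```text
bolt [6.143e-01 6.000e-04 2.780e-02] [(np.float64(0.0132), np.float64(57.6)), (np.float64(0.0134), np.float64(57.2)), (np.float64(0.0127), np.float64(54.2)), (np.float64(0.0126), np.float64(59.6))]
hole [0.5791 0.0261 0.0781] [(np.float64(0.013), np.float64(67.6)), (np.float64(0.0129), np.float64(66.3)), (np.float64(0.0132), np.float64(68.7)), (np.float64(0.0132), np.float64(65.6))]
bolt circle [6.148e-01 2.000e-04 3.050e-02]
ring [0.5796 0.027  0.0786] [0.0705022  0.0003015  0.01127692]
```

{"fn": "jog_arm", "kwargs": {
  "hand": [0.0,0.0,0.0,0.0,0.0],
  "travel": [
    [0.015,-0.011,0],
    [0.0153,-0.0106,0],
    [0,0,-0.02],
    [0,0,-0.005],
    [0,0,0]
  ],
  "yaw": [-0.05,-0.053,0,0,0]
}}

```text
time_s: 6.5
position: [0.5635, -0.0477, 0.064]
tool_rot: [[0.718, 0.696, 0.001], [0.696, -0.718, -0.0], [0.0, 0.001, -1.0]]
ft_force: [0.7, 0.1, -3.2]
grip_width: 0.0134
gripper_force: 108.4
```

```bash
python3 - <<'E'
from h import *
o=env.observe(); im=env.get_image("wrist"); cv2.imwrite("pics/w4.png",im[:,:,::-1])
print(o["position"],o["ft_force"],o["wrist_torque"],np.degrees(np.arctan2(o["tool_rot"][1,0],o["tool_rot"][0,0])))
c=im[70:190,260:380,::-1]; cv2.imwrite("pics/c4.png",cv2.resize(c,None,fx=5,fy=5,interpolation=cv2.INTER_CUBIC))
E
```

```text
[ 0.56353292 -0.047699    0.06403051] [ 0.73904197  0.14672954 -3.1675229 ] [ 0.02692961 -0.00539663 -0.02393846] 44.076133071560506
```

View pics/c4.png

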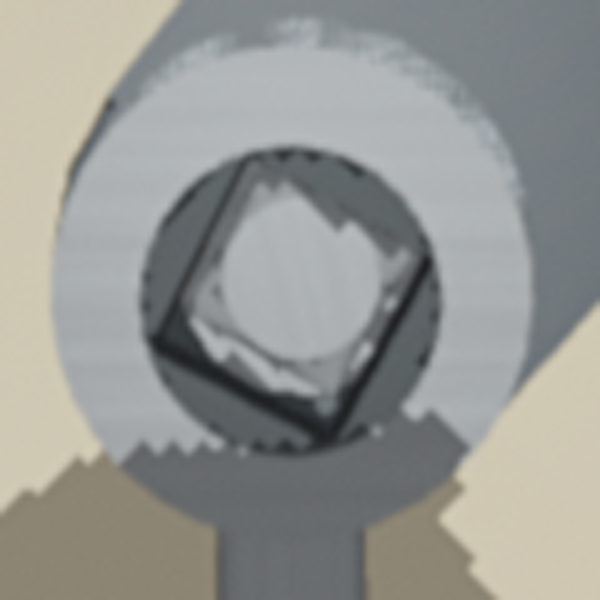

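```bash
python3 - <<'E'
from h import *
o=env.observe(); p=o["position"]; u=p[2]-.0262; T=o["tool_rot"]
f=lambda x,y,z: cast("wrist",(260+x/5,70+y/5),z)
H=[f(x,y,u+.0145) for x,y in [(250,155),(432,258),(328,443),(152,343)]]; h=np.mean(H,0); r=f(291,288,u+.015); i=f(291,300,u+.0145)
b=f(300,282,.0305)
print(u,"hole",h,"ring",r,"insert",i,"bolt",b); 
for a in(h,r,i): print((b-a).round(4), (T.T@(b-a)).round(4))
print([round(np.degrees(np.arctan2((k-h)[1],(k-h)[0]))%90,1) for k in H],[np.hypot(*(k-h)[:2]).round(4) for k in H])
E
```

```text
0.038054378940616584 hole [6.13481553e-01 4.53095646e-04 5.25543789e-02] ring [0.61445271 0.00132564 0.05305438] insert [6.13651791e-01 5.48949924e-04 5.25543789e-02] bolt [6.14575119e-01 3.16846271e-05 3.05000000e-02]
[ 0.0011 -0.0004 -0.0221] [0.0005 0.001  0.0221]
[ 0.0001 -0.0013 -0.0226] [-0.0008  0.001   0.0226]
[ 0.0009 -0.0005 -0.0221] [0.0003 0.001  0.0221]
[np.float64(59.8), np.float64(60.9), np.float64(59.3), np.float64(60.1)] [np.float64(0.0134), np.float64(0.0136), np.float64(0.0136), np.float64(0.0135)]
```

Through the hole the bolt is within about 1 mm and 3° of aligned. I'll correct that and lower gently.

{"fn": "jog_arm", "kwargs": {
  "hand": [0.0,0.0,0.0,0.0,0.0],
  "travel": [
    [0.0007,-0.0007,-0.004],
    [0,0,-0.0025],
    [-0.0017,0.0018,-0.001],
    [0,0,-0.0015],
    [0,0,0]
  ],
  "yaw": [0,0,-0.035,0,0]
}}

```text
time_s: 7.18
position: [0.5625, -0.0463, 0.0544]
tool_rot: [[0.742, 0.67, 0.0], [0.67, -0.742, -0.0], [0.0, 0.0, -1.0]]
ft_force: [1.1, 0.2, -3.4]
grip_width: 0.0141
gripper_force: 108.5
```

{"fn": "jog_arm", "kwargs": {
  "hand": [0.0,0.0,0.0,0.0,0.0],
  "travel": [
    [0,0,-0.0015],
    [0,0,-0.0015],
    [0,0,0],
    [0,0,0],
    [0,0,0]
  ],
  "yaw": [0,0,0,0,0]
}}

```text
time_s: 7.8
position: [0.5627, -0.0463, 0.0514]
tool_rot: [[0.742, 0.67, 0.001], [0.67, -0.742, -0.0], [0.001, 0.001, -1.0]]
ft_force: [4.4, 1.0, -3.8]
grip_width: 0.0141
gripper_force: 108.6
```

{"fn": "jog_arm", "kwargs": {
  "hand": [0.0,0.0,0.0,0.0,0.0],
  "travel": [
    [0.0006,0.0001,0],
    [0,0,-0.0015],
    [0,0,-0.0015],
    [0,0,-0.001],
    [0,0,0]
  ],
  "yaw": [0,0,0,0,0]
}}

```text
time_s: 8.43
position: [0.5629, -0.0462, 0.0472]
tool_rot: [[0.742, 0.67, -0.0], [0.67, -0.742, 0.0], [-0.0, -0.0, -1.0]]
ft_force: [1.6, 1.2, -4.4]
grip_width: 0.0137
gripper_force: 108.6
```

```bash
cat >> h.py <<'E'
def rep(B=(.6145,.0000)):
    o=env.observe(); T=o["tool_rot"]; f=o["ft_force"]; t=o["wrist_torque"]; p=o["position"]
    e=T[:,0]; phi=np.degrees(np.arctan2(e[1],e[0])); F=f[:2]
    r=p[:2]-np.array(B)
    print("t",o["time_s"],"p",p.round(4),"phi",phi.round(2),"ring",(p[:2]+.0698*e[:2]).round(4),"f",f.round(2),"tq",t.round(3),
      "axial",(F@e[:2]).round(2),"lat",(F@np.array([-e[1],e[0]])).round(2),"Mbolt",(r[0]*f[1]-r[1]*f[0]+t[2]).round(3),"Mnotq",(r[0]*f[1]-r[1]*f[0]).round(3),"q6",o["q"][5].round(1))
E
python3 -c "from h import *;rep()"
```

```text
t 8.425 p [ 0.5629 -0.0462  0.0472] phi 42.1 ring [6.147e-01 6.000e-04] f [ 1.6   1.24 -4.36] tq [ 0.129 -0.376 -0.061] axial 2.02 lat -0.15 Mbolt -0.051 Mnotq 0.01 q6 31.2
```

{"fn": "jog_arm", "kwargs": {
  "hand": [0.0,0.0,0.0,0.0,0.0],
  "travel": [
    [0.0002,0.0002,-0.0015],
    [0,0,-0.001],
    [0,0,-0.001],
    [0,0,0],
    [0,0,0]
  ],
  "yaw": [0,0,0,0,0]
}}

```text
time_s: 9.05
position: [0.563, -0.046, 0.0437]
tool_rot: [[0.742, 0.671, -0.0], [0.671, -0.742, 0.0], [-0.0, -0.0, -1.0]]
ft_force: [0.6, 0.2, -4.6]
grip_width: 0.014
gripper_force: 108.5
```

```bash
python3 -c "from h import *;rep()"
```

```text
t 9.05 p [ 0.563  -0.046   0.0437] phi 42.11 ring [0.6148 0.0008] f [ 0.61  0.19 -4.6 ] tq [ 0.046 -0.038 -0.043] axial 0.58 lat -0.27 Mbolt -0.025 Mnotq 0.018 q6 31.2
```

{"fn": "jog_arm", "kwargs": {
  "hand": [0.0,0.0,0.0,0.0,0.0],
  "travel": [
    [0,0,-0.0005],
    [0,0,-0.0005],
    [0,0,0],
    [0,0,0],
    [0,0,0]
  ],
  "yaw": [0,0,0,0,0]
}}

```text
time_s: 9.68
position: [0.5632, -0.0461, 0.0429]
tool_rot: [[0.742, 0.67, -0.0], [0.67, -0.742, -0.0], [-0.0, -0.0, -1.0]]
ft_force: [-1.4, -0.2, -1.9]
grip_width: 0.0139
gripper_force: 108.8
```

```bash
cat > arc.py <<'E'
from h import *; import sys
# arc.py step_rad n [n ...]: rows of travel for swings about ring centre (B) from measured pose
def arc(step,n,phi,B,p,L=.0698):
    q=np.array(p[:2]); rows=[]
    for k in range(1,n+1):
        a=phi+step*k; w=np.array(B)-L*np.array([np.cos(a),np.sin(a)]); d=(w-q).round(4); q=q+d; rows.append([*map(float,d),0])
    return rows
if __name__=="__main__":
    rep(); o=env.observe(); e=o["tool_rot"][:,0]; B=(float(sys.argv[3]),float(sys.argv[4]))
    R=arc(float(sys.argv[1]),int(sys.argv[2]),np.arctan2(e[1],e[0]),B,o["position"])
    for i in range(0,len(R),5): print(R[i:i+5])
E
python3 arc.py 0.14 5 .6148 .0007
```

```text
t 9.675 p [ 0.5632 -0.0461  0.0429] phi 42.1 ring [0.6149 0.0007] f [-1.35 -0.21 -1.89] tq [0.009 0.125 0.038] axial -1.15 lat 0.75 Mbolt -0.013 Mnotq -0.051 q6 31.2
[[0.0069, -0.0068, 0], [0.0079, -0.0057, 0], [0.0086, -0.0046, 0], [0.0092, -0.0033, 0], [0.0096, -0.002, 0]]
```

{"fn": "jog_arm", "kwargs": {
  "hand": [0.0,0.0,0.0,0.0,0.0],
  "travel": [
    [0.0069,-0.0068,0.0003],
    [0.0079,-0.0057,0],
    [0.0086,-0.0046,0],
    [0.0092,-0.0033,0],
    [0.0096,-0.002,0]
  ],
  "yaw": [0.14,0.14,0.14,0.14,0.14]
}}

```text
time_s: 10.3
position: [0.6052, -0.0681, 0.0428]
tool_rot: [[0.131, 0.991, -0.001], [0.991, -0.131, 0.001], [0.001, -0.002, -1.0]]
ft_force: [-0.9, 2.0, -4.1]
grip_width: 0.0139
gripper_force: 108.7
```

```bash
python3 arc.py -0.12 15 .6148 .0007
```

```text
t 10.3 p [ 0.6052 -0.0681  0.0428] phi 82.47 ring [0.6144 0.0011] f [-0.85  1.96 -4.07] tq [0.68  0.179 0.023] axial 1.83 lat 1.1 Mbolt -0.054 Mnotq -0.076 q6 -10.0
[[-0.0078, 0.0012, 0], [-0.0079, 0.0026, 0], [-0.0076, 0.0035, 0], [-0.0072, 0.0044, 0], [-0.0065, 0.0052, 0]]
[[-0.0059, 0.0059, 0], [-0.0051, 0.0066, 0], [-0.0043, 0.0072, 0], [-0.0035, 0.0077, 0], [-0.0024, 0.008, 0]]
[[-0.0015, 0.0082, 0], [-0.0005, 0.0083, 0], [0.0005, 0.0084, 0], [0.0015, 0.0082, 0], [0.0025, 0.008, 0]]
```

{"fn": "jog_arm", "kwargs": {
  "hand": [0.0,0.0,0.0,0.0,0.0],
  "travel": [
    [-0.0078,0.0012,0],
    [-0.0079,0.0026,0],
    [-0.0076,0.0035,0],
    [-0.0072,0.0044,0],
    [-0.0065,0.0052,0]
  ],
  "yaw": [-0.12,-0.12,-0.12,-0.12,-0.12]
}}

```text
time_s: 10.92
position: [0.5686, -0.0512, 0.0431]
tool_rot: [[0.674, 0.739, 0.001], [0.739, -0.674, 0.0], [0.001, 0.001, -1.0]]
ft_force: [3.1, 1.5, -5.1]
grip_width: 0.0139
gripper_force: 108.5
```

```bash
python3 arc.py -0.12 10 .6148 .0007
```

```text
t 10.925 p [ 0.5686 -0.0512  0.0431] phi 47.64 ring [6.156e-01 4.000e-04] f [ 3.1   1.53 -5.09] tq [ 0.396 -0.496  0.381] axial 3.22 lat -1.26 Mbolt 0.47 Mnotq 0.089 q6 25.3
[[-0.0066, 0.0063, 0], [-0.0051, 0.0067, 0], [-0.0043, 0.0072, 0], [-0.0033, 0.0077, 0], [-0.0024, 0.008, 0]]
[[-0.0014, 0.0082, 0], [-0.0005, 0.0084, 0], [0.0006, 0.0083, 0], [0.0016, 0.0083, 0], [0.0025, 0.0079, 0]]
```

{"fn": "jog_arm", "kwargs": {
  "hand": [0.0,0.0,0.0,0.0,0.0],
  "travel": [
    [-0.0063,0.006,0],
    [-0.0051,0.0067,0],
    [-0.0043,0.0072,0],
    [-0.0033,0.0077,0],
    [-0.0024,0.008,0]
  ],
  "yaw": [-0.12,-0.12,-0.12,-0.12,-0.12]
}}

```text
time_s: 11.55
position: [0.5479, -0.0163, 0.0432]
tool_rot: [[0.973, 0.229, 0.003], [0.229, -0.973, -0.001], [0.002, 0.002, -1.0]]
ft_force: [4.7, -2.8, -7.2]
grip_width: 0.0138
gripper_force: 108.3
```

```bash
python3 arc.py -0.10 5 .6148 .0007
```

```text
t 11.55 p [ 0.5479 -0.0163  0.0432] phi 13.25 ring [ 6.159e-01 -3.000e-04] f [ 4.66 -2.81 -7.18] tq [-0.409 -0.69   0.167] axial 3.89 lat -3.8 Mbolt 0.43 Mnotq 0.263 q6 62.7
[[-0.0023, 0.0078, 0], [-0.0006, 0.007, 0], [0.0002, 0.007, 0], [0.0008, 0.0069, 0], [0.0015, 0.0068, 0]]
```

{"fn": "jog_arm", "kwargs": {
  "hand": [0.0,0.0,0.0,0.0,0.0],
  "travel": [
    [-0.0008,0.0072,-0.0003],
    [-0.0004,0.007,0],
    [0.0002,0.007,0],
    [0.0008,0.0069,0],
    [0.0015,0.0068,0]
  ],
  "yaw": [-0.1,-0.1,-0.1,-0.1,-0.1]
}}

```text
time_s: 12.18
position: [0.5486, 0.018, 0.0429]
tool_rot: [[0.964, -0.265, 0.001], [-0.265, -0.964, -0.002], [0.001, 0.002, -1.0]]
ft_force: [0.3, -7.9, -3.2]
grip_width: 0.0135
gripper_force: 108.6
```

```bash
python3 arc.py -0.06 5 .6148 .0007
```

```text
t 12.175 p [0.5486 0.018  0.0429] phi -15.39 ring [ 6.159e-01 -6.000e-04] f [ 0.26 -7.92 -3.21] tq [-1.391 -0.032 -0.133] axial 2.36 lat -7.56 Mbolt 0.384 Mnotq 0.517 q6 95.0
[[0.0001, 0.0053, 0], [0.0015, 0.0039, 0], [0.0017, 0.0038, 0], [0.0019, 0.0037, 0], [0.0022, 0.0036, 0]]
```

{"fn": "jog_arm", "kwargs": {
  "hand": [0.0,0.0,0.0,0.0,0.0],
  "travel": [
    [0.0007,0.0022,0],
    [0.0009,0.0022,0],
    [0.0009,0.0022,0],
    [0.001,0.0022,0],
    [0,0,0]
  ],
  "yaw": [-0.035,-0.035,-0.035,-0.035,0]
}}

```text
time_s: 12.8
position: [0.5518, 0.0268, 0.0428]
tool_rot: [[0.919, -0.395, -0.0], [-0.395, -0.919, -0.002], [0.0, 0.002, -1.0]]
ft_force: [-2.2, -7.1, -3.2]
grip_width: 0.0138
gripper_force: 108.8
```

```bash
python3 arc.py -0.035 4 .6148 .0003
```

```text
t 12.8 p [0.5518 0.0268 0.0428] phi -23.23 ring [ 0.6159 -0.0008] f [-2.24 -7.12 -3.22] tq [-1.234  0.272 -0.182] axial 0.75 lat -7.43 Mbolt 0.325 Mnotq 0.507 q6 103.9
[[-0.0001, 0.0033, 0], [0.0011, 0.0022, 0], [0.0011, 0.0021, 0], [0.0013, 0.0022, 0]]
```

{"fn": "jog_arm", "kwargs": {
  "hand": [0.0,0.0,0.0,0.0,0.0],
  "travel": [
    [0.001,0.0023,0],
    [0.0011,0.0022,0],
    [0.0011,0.0021,0],
    [0.0012,0.0021,0],
    [0,0,0]
  ],
  "yaw": [-0.035,-0.035,-0.035,-0.035,0]
}}

```text
time_s: 13.42
position: [0.5562, 0.0353, 0.0428]
tool_rot: [[0.855, -0.519, -0.0], [-0.519, -0.855, -0.002], [0.001, 0.002, -1.0]]
ft_force: [-2.7, -8.1, -2.9]
grip_width: 0.014
gripper_force: 108.7
```

```bash
python3 arc.py -0.035 4 .6148 .0003
```

```text
t 13.425 p [0.5562 0.0353 0.0428] phi -31.26 ring [ 0.6158 -0.0009] f [-2.66 -8.09 -2.87] tq [-1.377  0.277 -0.137] axial 1.92 lat -8.29 Mbolt 0.429 Mnotq 0.565 q6 112.9
[[0.0003, 0.0033, 0], [0.0013, 0.002, 0], [0.0015, 0.002, 0], [0.0015, 0.0019, 0]]
```

{"fn": "jog_arm", "kwargs": {
  "hand": [0.0,0.0,0.0,0.0,0.0],
  "travel": [
    [0.0014,0.0022,0],
    [0.0014,0.002,0],
    [0.0015,0.002,0],
    [0.0015,0.0019,0],
    [0,0,0]
  ],
  "yaw": [-0.035,-0.035,-0.035,-0.035,0]
}}

```text
time_s: 14.05
position: [0.5618, 0.0432, 0.0427]
tool_rot: [[0.774, -0.633, -0.001], [-0.633, -0.774, -0.002], [0.001, 0.002, -1.0]]
ft_force: [-3.3, -8.2, -1.8]
grip_width: 0.0138
gripper_force: 108.8
```

```bash
python3 arc.py -0.035 4 .6148 .0003
```

```text
t 14.05 p [0.5618 0.0432 0.0427] phi -39.29 ring [ 0.6158 -0.0011] f [-3.26 -8.24 -1.79] tq [-1.543  0.348 -0.267] axial 2.7 lat -8.44 Mbolt 0.308 Mnotq 0.575 q6 121.8
[[0.0005, 0.0032, 0], [0.0017, 0.0018, 0], [0.0017, 0.0018, 0], [0.0018, 0.0017, 0]]
```

{"fn": "jog_arm", "kwargs": {
  "hand": [0.0,0.0,0.0,0.0,0.0],
  "travel": [
    [0.0016,0.002,0],
    [0.0017,0.0018,0],
    [0.0017,0.0018,0],
    [0.0018,0.0017,0],
    [0,0,0]
  ],
  "yaw": [-0.035,-0.035,-0.035,-0.035,0]
}}

```text
time_s: 14.68
position: [0.5685, 0.0501, 0.0426]
tool_rot: [[0.678, -0.735, -0.001], [-0.735, -0.678, -0.003], [0.001, 0.003, -1.0]]
ft_force: [-2.5, -10.8, -3.1]
grip_width: 0.0139
gripper_force: 108.8
```

```bash
python3 arc.py -0.035 4 .6148 .0003
```

```text
t 14.675 p [0.5685 0.0501 0.0426] phi -47.32 ring [ 0.6158 -0.0012] f [ -2.52 -10.77  -3.12] tq [-1.864  0.434 -0.325] axial 6.21 lat -9.16 Mbolt 0.297 Mnotq 0.622 q6 130.7
[[0.0008, 0.0031, 0], [0.0019, 0.0015, 0], [0.002, 0.0015, 0], [0.0019, 0.0015, 0]]
```

{"fn": "jog_arm", "kwargs": {
  "hand": [0.0,0.0,0.0,0.0,0.0],
  "travel": [
    [0.0018,0.0014,0],
    [0.0019,0.0013,0],
    [0.0019,0.0013,0],
    [0.0019,0.0013,0],
    [0,0,0]
  ],
  "yaw": [-0.038,-0.038,-0.038,-0.038,0]
}}

```text
time_s: 15.3
position: [0.5761, 0.056, 0.0426]
tool_rot: [[0.559, -0.829, -0.001], [-0.829, -0.559, -0.002], [0.001, 0.002, -1.0]]
ft_force: [-2.0, -7.3, -2.7]
grip_width: 0.0137
gripper_force: 108.7
```

```bash
python3 arc.py -0.035 4 .6148 .0003
```

```text
t 15.3 p [0.5761 0.056  0.0426] phi -56.0 ring [ 0.6151 -0.0019] f [-1.95 -7.3  -2.7 ] tq [-1.261  0.253 -0.055] axial 4.96 lat -5.7 Mbolt 0.335 Mnotq 0.39 q6 140.0
[[0.0017, 0.0035, 0], [0.0021, 0.0012, 0], [0.0021, 0.0012, 0], [0.0022, 0.0011, 0]]
```

{"fn": "jog_arm", "kwargs": {
  "hand": [0.0,0.0,0.0,0.0,0.0],
  "travel": [
    [0.0022,0.0011,0],
    [0.0021,0.0012,0],
    [0.0021,0.0012,0],
    [0.0022,0.0011,0],
    [0,0,0]
  ],
  "yaw": [-0.035,-0.035,-0.035,-0.035,0]
}}

```text
time_s: 15.92
position: [0.5844, 0.0608, 0.0426]
tool_rot: [[0.438, -0.899, -0.002], [-0.899, -0.438, -0.002], [0.001, 0.002, -1.0]]
ft_force: [-3.7, -6.3, -2.6]
grip_width: 0.0138
gripper_force: 108.8
```

```bash
python3 arc.py 0.14 10 .6150 .0000
```

```text
t 15.925 p [0.5844 0.0608 0.0426] phi -64.02 ring [ 0.615 -0.002] f [-3.74 -6.26 -2.65] tq [-1.185  0.424 -0.037] axial 4.0 lat -6.1 Mbolt 0.378 Mnotq 0.416 q6 148.5
[[-0.0084, -0.0029, 0], [-0.0077, -0.006, 0], [-0.0068, -0.007, 0], [-0.0057, -0.0079, 0], [-0.0046, -0.0087, 0]]
[[-0.0033, -0.0092, 0], [-0.0021, -0.0095, 0], [-0.0006, -0.0098, 0], [0.0007, -0.0097, 0], [0.0021, -0.0095, 0]]
```

{"fn": "jog_arm", "kwargs": {
  "hand": [0.0,0.0,0.0,0.0,0.0],
  "travel": [
    [-0.0084,-0.0042,0],
    [-0.0077,-0.006,0],
    [-0.0068,-0.007,0],
    [-0.0057,-0.0079,0],
    [-0.0046,-0.0087,0]
  ],
  "yaw": [0.14,0.14,0.14,0.14,0.14]
}}

```text
time_s: 16.55
position: [0.5518, 0.0272, 0.0429]
tool_rot: [[0.916, -0.401, 0.001], [-0.401, -0.916, -0.001], [0.001, 0.0, -1.0]]
ft_force: [0.8, -2.9, -3.8]
grip_width: 0.0139
gripper_force: 108.7
```

{"fn": "jog_arm", "kwargs": {
  "hand": [0.0,0.0,0.0,0.0,0.0],
  "travel": [
    [-0.0033,-0.0092,0],
    [-0.0021,-0.0095,0],
    [-0.0006,-0.0098,0],
    [0.0007,-0.0097,0],
    [0,0,0]
  ],
  "yaw": [0.14,0.14,0.14,0.14,0]
}}

```text
time_s: 17.18
position: [0.5466, -0.0105, 0.0429]
tool_rot: [[0.99, 0.14, 0.0], [0.14, -0.99, 0.0], [0.0, -0.0, -1.0]]
ft_force: [1.5, 0.8, -3.2]
grip_width: 0.0134
gripper_force: 108.8
```

```bash
python3 arc.py -0.035 8 .6150 .0000
```

```text
t 17.175 p [ 0.5466 -0.0105  0.0429] phi 8.06 ring [ 0.6157 -0.0007] f [ 1.53  0.83 -3.17] tq [ 0.145 -0.205  0.025] axial 1.63 lat 0.6 Mbolt -0.015 Mnotq -0.04 q6 68.4
[[-0.001, 0.0031, 0], [-0.0002, 0.0025, 0], [-0.0001, 0.0024, 0], [-0.0001, 0.0024, 0], [0.0001, 0.0025, 0]]
[[0.0001, 0.0024, 0], [0.0002, 0.0025, 0], [0.0003, 0.0024, 0]]
```

{"fn": "jog_arm", "kwargs": {
  "hand": [0.0,0.0,0.0,0.0,0.0],
  "travel": [
    [-0.0003,0.0025,0],
    [-0.0002,0.0025,0],
    [-0.0001,0.0024,0],
    [-0.0001,0.0024,0],
    [0,0,0]
  ],
  "yaw": [-0.035,-0.035,-0.035,-0.035,0]
}}

```text
time_s: 17.8
position: [0.5459, -0.0002, 0.0429]
tool_rot: [[1.0, 0.001, 0.001], [0.001, -1.0, -0.0], [0.001, 0.0, -1.0]]
ft_force: [1.2, -0.6, -3.3]
grip_width: 0.014
gripper_force: 108.7
```

```bash
python3 arc.py -0.035 4 .6150 -.0005
```

```text
t 17.8 p [ 5.459e-01 -2.000e-04  4.290e-02] phi 0.06 ring [ 6.157e-01 -1.000e-04] f [ 1.17 -0.55 -3.27] tq [-0.136 -0.262 -0.048] axial 1.17 lat -0.55 Mbolt -0.01 Mnotq 0.038 q6 77.5
[[-0.0007, 0.002, 0], [0.0001, 0.0025, 0], [0.0002, 0.0024, 0], [0.0003, 0.0024, 0]]
```

Still in the lost motion, so I'll continue.

{"fn": "jog_arm", "kwargs": {
  "hand": [0.0,0.0,0.0,0.0,0.0],
  "travel": [
    [0,0.0024,0],
    [0.0001,0.0024,0],
    [0.0002,0.0024,0],
    [0.0003,0.0024,0],
    [0,0,0]
  ],
  "yaw": [-0.035,-0.035,-0.035,-0.035,0]
}}

```text
time_s: 18.42
position: [0.5466, 0.0087, 0.0429]
tool_rot: [[0.991, -0.137, 0.001], [-0.137, -0.991, -0.001], [0.001, 0.001, -1.0]]
ft_force: [0.7, -4.2, -4.2]
grip_width: 0.0138
gripper_force: 108.7
```

```bash
python3 arc.py -0.035 4 .6150 -.0005
```

```text
t 18.425 p [0.5466 0.0087 0.0429] phi -7.86 ring [ 0.6158 -0.0008] f [ 0.7  -4.25 -4.15] tq [-0.763 -0.329  0.049] axial 1.28 lat -4.11 Mbolt 0.331 Mnotq 0.282 q6 86.4
[[-0.0004, 0.0027, 0], [0.0004, 0.0024, 0], [0.0006, 0.0024, 0], [0.0006, 0.0024, 0]]
```

{"fn": "jog_arm", "kwargs": {
  "hand": [0.0,0.0,0.0,0.0,0.0],
  "travel": [
    [0.0002,0.0021,0],
    [0.0003,0.0021,0],
    [0.0004,0.002,0],
    [0.0004,0.002,0],
    [0,0,0]
  ],
  "yaw": [-0.03,-0.03,-0.03,-0.03,0]
}}

```text
time_s: 19.05
position: [0.5482, 0.0169, 0.0429]
tool_rot: [[0.967, -0.255, 0.002], [-0.255, -0.967, -0.001], [0.002, 0.001, -1.0]]
ft_force: [3.3, -5.6, -4.7]
grip_width: 0.0138
gripper_force: 108.5
```

```bash
python3 arc.py -0.03 4 .6150 -.0005
```

```text
t 19.05 p [0.5482 0.0169 0.0429] phi -14.78 ring [ 0.6157 -0.0009] f [ 3.26 -5.58 -4.67] tq [-0.915 -0.518  0.004] axial 4.58 lat -4.56 Mbolt 0.318 Mnotq 0.314 q6 94.2
[[-0.0002, 0.0024, 0], [0.0007, 0.002, 0], [0.0006, 0.002, 0], [0.0008, 0.0019, 0]]
```

{"fn": "jog_arm", "kwargs": {
  "hand": [0.0,0.0,0.0,0.0,0.0],
  "travel": [
    [0.0007,0.002,0],
    [0.0007,0.002,0],
    [0.0007,0.002,0],
    [0.0008,0.0019,0],
    [0,0,0]
  ],
  "yaw": [-0.03,-0.03,-0.03,-0.03,0]
}}

```text
time_s: 19.68
position: [0.5508, 0.0247, 0.0429]
tool_rot: [[0.929, -0.369, 0.001], [-0.369, -0.929, -0.001], [0.001, 0.001, -1.0]]
ft_force: [2.0, -5.9, -4.7]
grip_width: 0.0139
gripper_force: 108.6
```

```bash
python3 arc.py -0.03 4 .6150 -.0005
```

```text
t 19.675 p [0.5508 0.0247 0.0429] phi -21.66 ring [ 0.6157 -0.0011] f [ 1.98 -5.91 -4.66] tq [-1.131 -0.341 -0.009] axial 4.02 lat -4.76 Mbolt 0.318 Mnotq 0.327 q6 102.0
[[0.0001, 0.0025, 0], [0.0009, 0.0019, 0], [0.0009, 0.0019, 0], [0.0009, 0.0018, 0]]
```

{"fn": "jog_arm", "kwargs": {
  "hand": [0.0,0.0,0.0,0.0,0.0],
  "travel": [
    [0.0009,0.0019,0],
    [0.0009,0.0019,0],
    [0.0009,0.0019,0],
    [0.0009,0.0018,0],
    [0,0,0]
  ],
  "yaw": [-0.03,-0.03,-0.03,-0.03,0]
}}

```text
time_s: 20.3
position: [0.5543, 0.0321, 0.0428]
tool_rot: [[0.878, -0.478, 0.0], [-0.478, -0.878, -0.001], [0.001, 0.001, -1.0]]
ft_force: [0.7, -6.3, -4.5]
grip_width: 0.0139
gripper_force: 108.6
```

```bash
python3 arc.py -0.03 4 .6150 -.0005
```

```text
t 20.3 p [0.5543 0.0321 0.0428] phi -28.54 ring [ 0.6156 -0.0012] f [ 0.65 -6.33 -4.49] tq [-1.172 -0.241 -0.017] axial 3.6 lat -5.25 Mbolt 0.343 Mnotq 0.36 q6 109.7
[[0.0004, 0.0025, 0], [0.0011, 0.0018, 0], [0.0011, 0.0018, 0], [0.0012, 0.0017, 0]]
```

{"fn": "jog_arm", "kwargs": {
  "hand": [0.0,0.0,0.0,0.0,0.0],
  "travel": [
    [0.0011,0.0018,0],
    [0.0011,0.0018,0],
    [0.0011,0.0018,0],
    [0.0012,0.0017,0],
    [0,0,0]
  ],
  "yaw": [-0.03,-0.03,-0.03,-0.03,0]
}}

```text
time_s: 20.92
position: [0.5586, 0.039, 0.0427]
tool_rot: [[0.815, -0.579, -0.0], [-0.579, -0.815, -0.002], [0.001, 0.002, -1.0]]
ft_force: [1.5, -8.0, -3.5]
grip_width: 0.014
gripper_force: 108.7
```

```bash
python3 arc.py -0.03 4 .6150 -.0005
```

```text
t 20.925 p [0.5586 0.039  0.0427] phi -35.39 ring [ 0.6155 -0.0014] f [ 1.52 -8.01 -3.47] tq [-1.455 -0.028  0.04 ] axial 5.87 lat -5.65 Mbolt 0.429 Mnotq 0.389 q6 117.4
[[0.0008, 0.0026, 0], [0.0013, 0.0017, 0], [0.0013, 0.0016, 0], [0.0014, 0.0015, 0]]
```

{"fn": "jog_arm", "kwargs": {
  "hand": [0.0,0.0,0.0,0.0,0.0],
  "travel": [
    [0.0007,0.0008,0],
    [0.0007,0.0008,0],
    [0.0007,0.0008,0],
    [0.0007,0.0008,0],
    [0,0,0]
  ],
  "yaw": [-0.015,-0.015,-0.015,-0.015,0]
}}

```text
time_s: 21.55
position: [0.5609, 0.0421, 0.0427]
tool_rot: [[0.779, -0.627, -0.002], [-0.627, -0.779, -0.002], [-0.0, 0.002, -1.0]]
ft_force: [-1.0, -9.1, -2.0]
grip_width: 0.0141
gripper_force: 108.8
```

```bash
python3 arc.py -0.015 4 .6150 -.0007
```

```text
t 21.55 p [0.5609 0.0421 0.0427] phi -38.81 ring [ 0.6153 -0.0017] f [-0.99 -9.1  -2.  ] tq [-1.597  0.17   0.219] axial 4.93 lat -7.71 Mbolt 0.748 Mnotq 0.529 q6 121.2
[[0.0004, 0.0018, 0], [0.0006, 0.0008, 0], [0.0007, 0.0008, 0], [0.0007, 0.0007, 0]]
```

It's seated and reading 0.75. I'll go a little further, to about 1.0.

{"fn": "jog_arm", "kwargs": {
  "hand": [0.0,0.0,0.0,0.0,0.0],
  "travel": [
    [0.0006,0.0007,0],
    [0.0006,0.0007,0],
    [0.0006,0.0007,0],
    [0.0004,0.0004,0],
    [0,0,0]
  ],
  "yaw": [-0.013,-0.013,-0.013,-0.009,0]
}}

```text
time_s: 22.18
position: [0.5629, 0.0445, 0.0426]
tool_rot: [[0.748, -0.663, -0.002], [-0.663, -0.748, -0.002], [-0.0, 0.003, -1.0]]
ft_force: [-2.3, -9.6, -2.9]
grip_width: 0.0142
gripper_force: 108.9
```

```bash
python3 arc.py -0.015 4 .6150 -.0007
```

```text
t 22.175 p [0.5629 0.0445 0.0426] phi -41.54 ring [ 0.6151 -0.0018] f [-2.3  -9.6  -2.88] tq [-1.733  0.276  0.302] axial 4.65 lat -8.71 Mbolt 0.899 Mnotq 0.598 q6 124.2
[[0.0006, 0.0019, 0], [0.0007, 0.0008, 0], [0.0007, 0.0007, 0], [0.0007, 0.0008, 0]]
```

{"fn": "jog_arm", "kwargs": {
  "hand": [0.0,0.0,0.0,0.0,0.0],
  "travel": [
    [0.0007,0.0008,0],
    [0.0007,0.0007,0],
    [0,0,0],
    [0,0,0],
    [0,0,0]
  ],
  "yaw": [-0.015,-0.015,0,0,0]
}}

```text
time_s: 22.8
position: [0.5642, 0.0459, 0.0426]
tool_rot: [[0.728, -0.685, -0.002], [-0.685, -0.728, -0.002], [-0.0, 0.003, -1.0]]
ft_force: [-3.1, -9.6, -2.2]
grip_width: 0.0138
gripper_force: 108.9
```

```bash
python3 arc.py 0.03 5 .6151 -.0016
```

```text
t 22.8 p [0.5642 0.0459 0.0426] phi -43.24 ring [ 0.615  -0.0019] f [-3.12 -9.61 -2.19] tq [-1.685  0.362  0.356] axial 4.31 lat -9.14 Mbolt 0.983 Mnotq 0.627 q6 126.1
[[-0.0013, -0.0013, 0], [-0.0014, -0.0015, 0], [-0.0013, -0.0017, 0], [-0.0013, -0.0016, 0], [-0.0012, -0.0017, 0]]
```

Reading 0.98 stopped, which means 1.0–1.3 true: firm. I'll swing back to unload, then lift.

{"fn": "jog_arm", "kwargs": {
  "hand": [0.0,0.0,0.0,0.0,0.0],
  "travel": [
    [-0.0011,-0.0015,0],
    [-0.0013,-0.0016,0],
    [-0.0013,-0.0017,0],
    [-0.0013,-0.0016,0],
    [0,0,0]
  ],
  "yaw": [0.03,0.03,0.03,0.03,0]
}}

```text
time_s: 23.42
position: [0.5596, 0.0403, 0.0428]
tool_rot: [[0.805, -0.594, -0.001], [-0.594, -0.805, -0.0], [-0.001, 0.001, -1.0]]
ft_force: [-1.5, -4.0, -3.2]
grip_width: 0.014
gripper_force: 108.9
```

```bash
python3 arc.py 0.03 2 .6151 -.0010
```

```text
t 23.425 p [0.5596 0.0403 0.0428] phi -36.41 ring [ 0.6158 -0.0011] f [-1.51 -4.   -3.2 ] tq [-0.983  0.081 -0.263] axial 1.16 lat -4.11 Mbolt 0.017 Mnotq 0.28 q6 118.5
[[-0.0019, -0.0016, 0], [-0.0012, -0.0018, 0]]
```

{"fn": "jog_arm", "kwargs": {
  "hand": [0.0,0.0,0.0,0.0,0.0],
  "travel": [
    [-0.0005,-0.0006,0],
    [0,0,0.002],
    [0,0,0.002],
    [0,0,0.002],
    [0,0,0]
  ],
  "yaw": [-0.012,0,0,0,0]
}}

```text
time_s: 24.05
position: [0.5596, 0.0402, 0.049]
tool_rot: [[0.798, -0.603, 0.0], [-0.603, -0.798, 0.0], [0.0, -0.0, -1.0]]
ft_force: [3.7, -0.6, -6.2]
grip_width: 0.0137
gripper_force: 108.2
```

```bash
python3 arc.py 0.03 2 .6151 -.0010
```

```text
t 24.05 p [0.5596 0.0402 0.049 ] phi -37.07 ring [ 0.6153 -0.0019] f [ 3.69 -0.59 -6.18] tq [-0.119 -0.478  0.033] axial 3.3 lat 1.76 Mbolt -0.083 Mnotq -0.116 q6 119.1
[[-0.0014, -0.0008, 0], [-0.0012, -0.0017, 0]]
```

{"fn": "jog_arm", "kwargs": {
  "hand": [0.0,0.0,0.0,0.0,0.0],
  "travel": [
    [0.0003,0,0.002],
    [0,0,0.003],
    [0,0,0.003],
    [0,0,0.008],
    [0,0,0.01]
  ],
  "yaw": [0,0,0,0,0]
}}

```text
time_s: 24.68
position: [0.5596, 0.0401, 0.0755]
tool_rot: [[0.798, -0.603, -0.0], [-0.603, -0.798, 0.0], [-0.0, 0.0, -1.0]]
ft_force: [-0.0, 0.0, -4.7]
grip_width: 0.0138
gripper_force: 108.5
```

```bash
python3 arc.py 0.03 2 .6151 -.0010;python3 - <<'E'
from h import *
o=env.observe(); im=env.get_image("wrist"); cv2.imwrite("pics/w5.png",im[:,:,::-1])
cv2.imwrite("pics/c5.png",cv2.resize(im[60:400,180:460,::-1],None,fx=1.7,fy=1.7))
E
```

```text
t 24.675 p [0.5596 0.0401 0.0755] phi -37.08 ring [ 0.6153 -0.002 ] f [-0.03  0.03 -4.69] tq [-0.03  -0.038  0.043] axial -0.05 lat 0.01 Mbolt 0.042 Mnotq -0.0 q6 119.1
[[-0.0015, -0.0007, 0], [-0.0011, -0.0017, 0]]
```

View pics/c5.png

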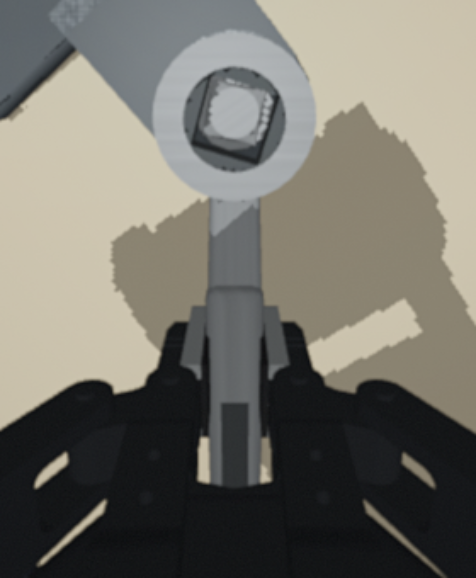

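The spanner is clear of the bolt and still straight in the grip, with the ring at wrist pixel (317.6,127.6) as before. I'm carrying it back to its original spot.

{"fn": "jog_arm", "kwargs": {
  "hand": [0.0,0.0,0.0,0.0,0.0],
  "travel": [
    [0,0,0.035],
    [-0.005,-0.02,0.04],
    [-0.006,-0.045,0],
    [-0.006,-0.05,0],
    [-0.006,-0.05,0]
  ],
  "yaw": [0,0.05,0.11,0.11,0.11]
}}

```text
time_s: 25.35
position: [0.5364, -0.1263, 0.1504]
tool_rot: [[0.966, -0.26, 0.001], [-0.26, -0.966, -0.0], [0.001, -0.0, -1.0]]
ft_force: [-0.4, -0.1, -5.5]
grip_width: 0.0139
gripper_force: 108.7
```

{"fn": "jog_arm", "kwargs": {
  "hand": [0.0,0.0,0.0,0.0,0.0],
  "travel": [
    [-0.006,-0.05,0],
    [-0.006,-0.05,0],
    [-0.005,-0.05,0],
    [0,-0.039,0],
    [0,0,0]
  ],
  "yaw": [0.11,0.11,0.111,0,0]
}}

```text
time_s: 25.98
position: [0.5192, -0.3165, 0.1497]
tool_rot: [[0.998, 0.06, 0.0], [0.06, -0.998, -0.001], [0.0, 0.001, -1.0]]
ft_force: [-0.2, 1.6, -4.5]
grip_width: 0.014
gripper_force: 108.7
```

```bash
python3 -c "from h import *;rep()"
```

```text
t 25.975 p [ 0.5192 -0.3165  0.1497] phi 3.46 ring [ 0.5889 -0.3123] f [-0.17  1.61 -4.53] tq [ 0.077 -0.013 -0.048] axial -0.07 lat 1.62 Mbolt -0.254 Mnotq -0.206 q6 44.0
```

{"fn": "jog_arm", "kwargs": {
  "hand": [0.0,0.0,0.0,0.0,0.0],
  "travel": [
    [0.0005,0.002,-0.04],
    [0,0,-0.045],
    [0,0,-0.025],
    [0,0,-0.005],
    [0,0,0]
  ],
  "yaw": [0,0,0,0,0]
}}

```text
time_s: 26.6
position: [0.5207, -0.3117, 0.0357]
tool_rot: [[0.998, 0.064, 0.001], [0.064, -0.998, -0.001], [0.001, 0.001, -1.0]]
ft_force: [-0.1, -0.7, -3.6]
grip_width: 0.0139
gripper_force: 108.6
```

{"fn": "jog_arm", "kwargs": {
  "hand": [0.0,0.0,0.0,0.0,0.0],
  "travel": [
    [0,0,-0.0015],
    [0,0,-0.0015],
    [0,0,-0.001],
    [0,0,0],
    [0,0,0]
  ],
  "yaw": [0,0,0,0,0]
}}

```text
time_s: 27.22
position: [0.5203, -0.312, 0.0309]
tool_rot: [[0.998, 0.064, 0.0], [0.064, -0.998, -0.0], [0.0, 0.0, -1.0]]
ft_force: [-0.4, -0.0, -4.7]
grip_width: 0.0141
gripper_force: 108.7
```

{"fn": "jog_arm", "kwargs": {
  "hand": [0.0,0.0,0.0,0.0,0.0],
  "travel": [
    [0,0,-0.0007],
    [0,0,-0.0005],
    [0,0,0],
    [0,0,0],
    [0,0,0]
  ],
  "yaw": [0,0,0,0,0]
}}

```text
time_s: 27.85
position: [0.5204, -0.3121, 0.0302]
tool_rot: [[0.998, 0.064, 0.0], [0.064, -0.998, -0.001], [0.0, 0.001, -1.0]]
ft_force: [-3.5, 1.2, 5.9]
grip_width: 0.0134
gripper_force: 110.1
```

Contact felt (about 10 N). I'll open gently and rise.

{"fn": "jog_arm", "kwargs": {
  "hand": [0.02,0.03,0.045,0.045,0.045],
  "travel": [
    [0,0,0],
    [0,0,0],
    [0,0,0],
    [0,0,0],
    [0,0,0]
  ],
  "yaw": [0,0,0,0,0]
}}

```text
time_s: 28.48
position: [0.5203, -0.312, 0.0296]
tool_rot: [[0.998, 0.064, 0.0], [0.064, -0.998, -0.0], [0.0, 0.0, -1.0]]
ft_force: [-1.1, -0.4, -0.1]
grip_width: 0.0453
gripper_force: 0.0
```

{"fn": "jog_arm", "kwargs": {
  "hand": [0.045,0.045,0.045,0.045,0.045],
  "travel": [
    [0,0,0.02],
    [0,0,0.05],
    [0,0,0.05],
    [0,0,0],
    [0,0,0]
  ],
  "yaw": [0,0,0,0,0]
}}

```text
time_s: 29.1
position: [0.52, -0.3117, 0.149]
tool_rot: [[0.998, 0.064, -0.001], [0.064, -0.998, 0.001], [-0.001, -0.001, -1.0]]
ft_force: [0.3, 0.4, -1.3]
grip_width: 0.0452
gripper_force: 0.0
```

```bash
python3 - <<'E'
from h import *
rep(); im=env.get_image("wrist"); cv2.imwrite("pics/w6.png",im[:,:,::-1])
E
```

```text
t 29.1 p [ 0.52   -0.3117  0.149 ] phi 3.66 ring [ 0.5896 -0.3072] f [ 0.27  0.44 -1.27] tq [-0.006  0.014  0.041] axial 0.3 lat 0.42 Mbolt 0.085 Mnotq 0.044 q6 44.2
```

View pics/w6.png

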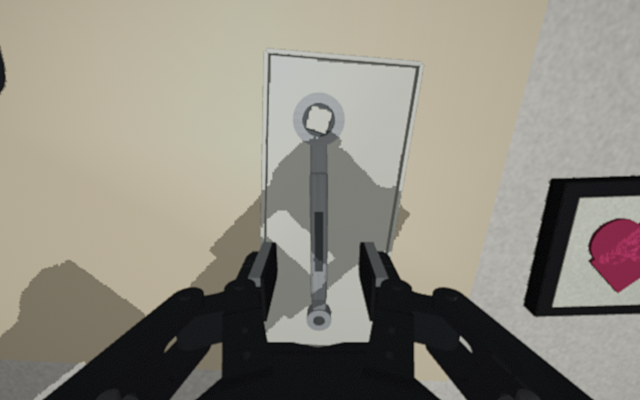

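The spanner lies flat inside the tray: ring at (319,118), tail at (319,317), handle untouched between the open fingers.

```bash
python3 -c "
from rig import env
print(env.close_job())"
```

```text
the job is handed in; nothing more can be done
None
```

The bolt is tight: the last reading was 0.98 N m with the hand stopped, so about 1.0–1.3 N m true. The spanner is back flat in its tray, the display pad was never approached, and the job was handed in at about 29 s.

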